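# Close up the egg incubator

## Task

The egg incubator has been left with its egg tray pulled out and its vent uncovered. With the fingertips, gently push the tray all the way in until its front is home against the case, and push the vent shutter on top all the way across so that it covers the slots; grip and lift nothing. Do not touch the eggs, keep them standing in their cups, and leave the bottle, bowl and marker where they are.

Things in the scene. Friction and masses are not known exactly. Their poses are not given: they have to be found in the camera images.
- incubator: White box-shaped incubator, fixed to the bench, 240 x 240 mm in plan, 110 mm high. Origin: centre of its underside on the bench. Its own -x axis points out of the front, from which the tray slides out; +y is to the side, +z up. It may stand turned. Its top is flat at 110 mm, but for two 6 mm high tracks at x = -54 and 54 mm, and a control pad with knob (to 119 mm) in the corner beyond x and y = 60 mm.
- tray: Egg tray, the incubator's drawer: 224 mm wide, loose (about 0.4 kg plus four eggs), lying flat on the bench and sliding on it between the case's side walls with 2 mm play each side, by ordinary friction (2 to 8 N). Its frame coincides with the incubator's when it is fully home; it is pulled out along the incubator's own -x by 60 to 115 mm and goes in along +x until its front panel meets the case.
- tray_front (a point): Centre of the outer face of the tray's white front panel, moving with the tray, 56 mm above the bench. The panel is 236 mm wide along the incubator's y, 8 mm thick and reaches from 4 to 106 mm above the bench. Flat, no handle; with the tray home the face lies 128 mm in front of the incubator's origin. The eggs begin 20 mm behind it.
- shutter (a joint): How far the vent shutter on the incubator's top is open, m: 0 = fully shut, slots covered; 0.06 = fully open. It opens along the incubator's own +y and shuts along its -y; sliding friction about 1 N plus light damping, no spring, stays where left, has a hard stop at 0.
- shutter_edge (a point): The shutter is a flat grey plate, 100 mm (incubator x) by 90 mm (incubator y), 18 mm thick, lying on the incubator's top from 110.5 to 128.5 mm above the bench. This point is the middle of the upper edge of its +y side face (the side to push on to shut it), 128.5 mm above the bench; it moves with the shutter.
- egg0: Brown hen's egg, 43 mm across, 53 mm tall, 55 g, loose, standing blunt end down in cup 0 of the tray. Origin: centre of its underside.
- egg1: Brown hen's egg, 43 mm across, 53 mm tall, 55 g, loose, standing blunt end down in cup 1 of the tray. Origin: centre of its underside.
- egg2: Brown hen's egg, 43 mm across, 53 mm tall, 55 g, loose, standing blunt end down in cup 2 of the tray. Origin: centre of its underside.
- egg3: Brown hen's egg, 43 mm across, 53 mm tall, 55 g, loose, standing blunt end down in cup 3 of the tray. Origin: centre of its underside.
- cup0 (a point): Floor centre of egg cup 0 in the tray, 4 mm above the bench (cup 42 mm square inside, 12 mm deep). The front row, on the incubator's -y side; moves with the tray.
- cup1 (a point): Floor centre of egg cup 1 in the tray, 4 mm above the bench (cup 42 mm square inside, 12 mm deep). The front row, on the incubator's +y side; moves with the tray.
- cup2 (a point): Floor centre of egg cup 2 in the tray, 4 mm above the bench (cup 42 mm square inside, 12 mm deep). The rear row, on the incubator's -y side; moves with the tray.
- cup3 (a point): Floor centre of egg cup 3 in the tray, 4 mm above the bench (cup 42 mm square inside, 12 mm deep). The rear row, on the incubator's +y side; moves with the tray.
- bottle: Bystander: stoppered amber glass bottle, 66 mm across, 150 mm tall, loose on the bench. Origin: centre of its underside.
- bowl: Bystander: white ceramic bowl, 120 mm across the rim, 55 mm high, loose on the bench. Origin: centre of its underside.
- marker: Bystander: green marker with white cap, 135 x 16 x 14 mm, lying loose on the bench. Origin: under the middle of its green part; it lies along its x.

How it is judged:
At the end, for the whole second after the job is handed in: The tray is home to within 4 mm (and 3 degrees square) and the shutter is shut to within 4 mm, both at rest; all four eggs stand upright (within 20 degrees) in their own cups (within 15 mm); bottle, bowl and marker are within 30 mm of where they were (x of tray in the frame of incubator above -0.004 m and angle between the x axis of tray and the x axis of incubator, either way round below 0.05 rad and linear speed of tray below 0.01 m/s and value of joint shutter below 0.004 m and not (velocity of joint shutter above 0.01 m/s or velocity of joint shutter below -0.01 m/s) and distance between egg0 and cup0 below 0.015 m and distance between egg1 and cup1 below 0.015 m and distance between egg2 and cup2 below 0.015 m and distance between egg3 and cup3 below 0.015 m and angle between each of egg0, egg1, egg2, egg3's own z axis and vertical below 0.35 rad and distance of each of bottle, bowl, marker from where it was at the start of the episode below 0.03 m); the robot touches nothing.
It fails at once if the tray is lifted or tipped (height (world z) of tray above 0.012 m or angle between tray's own z axis and vertical above 0.12 rad).
It fails at once if an egg is lifted or thrown out of its cup, or knocked over (not (distance between egg0 and cup0 below 0.015 m) or not (distance between egg1 and cup1 below 0.015 m) or not (distance between egg2 and cup2 below 0.015 m) or not (distance between egg3 and cup3 below 0.015 m) or angle between any of egg0, egg1, egg2, egg3's own z axis and vertical above 0.6 rad).
It fails at once if the robot touches an egg (contact force between any of the fingers, the arm and egg0 above 0.3 N or contact force between any of the fingers, the arm and egg1 above 0.3 N or contact force between any of the fingers, the arm and egg2 above 0.3 N or contact force between any of the fingers, the arm and egg3 above 0.3 N).
It fails at once if the bottle, bowl or marker is shifted, lifted or knocked over (distance of any of bottle, bowl, marker from where it was at the start of the episode above 0.03 m or angle between any of bottle, bowl, marker's own z axis and vertical above 0.5 rad).
It also fails if it takes over 42 s, if anything falls off the work surface, if the arm or the gripper's body presses on something with over 40 N, if the wrist force passes 120 N, or if a joint passes its speed limit or range.

## Robot

A 7-joint arm with a two-finger parallel gripper is mounted at the origin on the work surface. World frame = base frame: x ahead of the robot, y to its left, z up, the work surface at z = 0. Lengths are in m, angles in rad, forces in N, time in s.
With the tool pointing down it reaches from about 0.4 to 0.925 m from the base axis. Payload 5.6 kg.
Tool frame: the origin (TCP) lies between the finger pads; the fingertips stand 17 mm ahead of it and the grasp point (between the pads) lies 2 mm behind it; z points along the fingers, y is the line along which they close (so a half turn about z gives the same grasp; the last joint's range is limited). The gripper opens to 85 mm and grips with 20 to 120 N. Pads are 22 mm wide; open, the fingers measure 114 mm over their backs; the gripper's body (76 mm by 85 mm) begins 54 mm behind the grasp point. The pads swing forward as they close: fully open they stand 13 mm farther back than shut.
Start: joints at [1.163, 0.468, -0.012, 1.603, 0.006, 1.071, -0.056], TCP at [0.232, -0.607, 0.248] pointing down, gripper open.
Joint ranges: [-2.53, 2.53], [-0.31, 2.02], [-1.57, 1.55], [0.28, 2.44], [-1.29, 4.43], [0.15, 1.84], [-2.92, 2.92]. Speed limits (rad/s): [2.57, 2.57, 3.14, 3.14, 3.14, 3.14, 3.14].

## Interface

Orientations are given as a rotation vector (axis times angle).
In Python, from bench import monitor, viewer, ctrl gives the robot as it stands.
- The arm moves only by the tool apply_moves, never from a script. Its argument "motion" is text: rows parted by semicolons, each of 7 numbers parted by spaces: the shift along the tool's x, y, z in mm, then the turn, a rotation vector about the tool's x, y, z in rad, then the finger opening in mm, from 0 to 85.4. In form: tx ty tz wx wy wz grip; .... A call has exactly 5 rows; each row shifts and turns the commanded pose from where the row before left it, along the tool's axes as they then stand; what a row does not reach is not made up. A row lasts 1/10 s, in which the tool goes at most 50 mm and 8.59 degrees, less where a joint would pass 70% of its speed; a pose out of reach is approached as far as the arm can. A call with a gripper value outside its range is refused whole. The fingers move at their own pace and stop on an object; "force" is the grip in N (left out, the last holds). Time passes only in rows, so rows that do not move let the fingers close, or fill a call up. It gives the time, the measured TCP pose, the force, the opening and the grip force at its end, in the units of the state.
- monitor.get_obs(): the state, without advancing time (a new reading comes with each control period).
- viewer.camera(name): name is "scene" or "side" or "wrist"; returns a dict with "image" (400x640x3 uint8, red, green, blue), "fx", "fy", "cx", "cy" (pixels), "R" (3x3) and "t" (3): a world point X has camera coordinates R X + t. Camera axes: x right, y down, z forward; pixel columns grow to the right and rows downward; lengths in m; the calibration is good to about 2 mm. A picture is of the moment at which its call begins. There is no depth.
- ctrl.hand_in(): hands the job in; it is judged then, once.
The state is a dict: "clock": time; "joints": joint angles; "joint_vel": joint speeds; "tau": joint torques, N m; "eef_pos": TCP position; "orientation": TCP orientation; "ft_force": force on the tool from outside, world axes, zero at the start; "moment": the same for the moment, N m; "finger_gap": opening from 0.0 (shut) to 1.0 (fully open); "gripper_force": force on a finger pad.
Only numpy, scipy, OpenCV 4.12 (cv2) and the standard library are available. Lean on these libraries where they do the work, as an engineer would, in place of code of your own. Each camera call takes 0.05 s, during which the arm holds its last target. There are 200 camera calls.

## Working session

There is one attempt and no reset: what is moved stays moved. The work goes in short steps, Python scripts to look and compute and a tool call to move; the robot and the scene stay as the last step left them, time stands still between calls to the robot, and variables do not carry over. Pictures are saved under pics/ and viewed, at most 10 in all, crops included, and the job is handed in when it is done.

Besides the shell and the picture viewer there is one more tool, called after ">>>" as a command line: name --argument value ..., lists and objects as JSON in quotes. apply_moves: Moves the arm, as the interface text tells. Its arguments: {"type":"object","properties":{"motion":{"type":"string"},"force":{"type":"number"}},"required":["motion"]}

```bash
mkdir -p pics; python3 - <<'E'
from bench import monitor, viewer
import cv2,pickle
o=monitor.get_obs();print(o)
d={}
for n in("scene","side"):
    c=viewer.camera(n);d[n]=c;cv2.imwrite(f"pics/{n}0.png",c["image"][:,:,::-1])
    print(n,c["fx"],c["cx"],c["cy"],c["R"],c["t"])
pickle.dump(d,open("cams.pkl","wb"))
E
```

```text
{'clock': 0.0, 'joints': array([ 1.16304918,  0.4684023 , -0.01162774,  1.60362249,  0.00598838,
        1.07137988, -0.05632892]), 'joint_vel': array([ 0.00017407,  0.00057591,  0.00048994, -0.00184554,  0.00097987,
       -0.00175094,  0.00073038]), 'tau': array([ 4.50157368e-04, -5.32388198e+01,  2.17459066e-02, -2.51303566e+01,
        1.13815157e-02,  7.89831014e-03, -9.16077795e-06]), 'eef_pos': array([ 0.23163195, -0.60676745,  0.24732246]), 'orientation': array([-3.08781640e+00, -5.69341955e-01,  6.63392615e-04]), 'ft_force': array([ 0.08156704,  0.13160463, -0.73493604]), 'moment': array([-0.00973889,  0.02960295,  0.03443521]), 'gripper_force': 0.0, 'finger_gap': 0.9974396611874881}
scene 480.96324923994297 321.0165784905664 204.9950031611983 [[ 0.81954027  0.57285665 -0.01374766]
 [ 0.48655871 -0.70835272 -0.51136782]
 [-0.30267865  0.41239747 -0.85925198]] [-0.50304807 -0.23775402  1.78173864]
side 431.49508285803364 325.2976971698948 198.91177511158958 [[-0.78349945 -0.62135904 -0.00644557]
 [-0.48555808  0.61866895 -0.61764236]
 [ 0.38776534 -0.48079275 -0.78643269]] [0.50612065 0.35212108 1.21401149]
```

View pics/scene0.png

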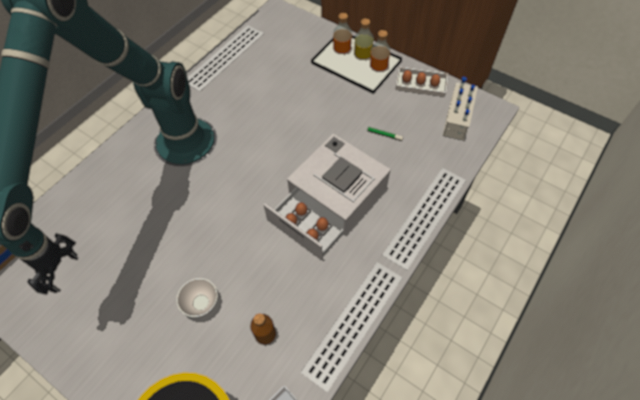

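View pics/side0.png

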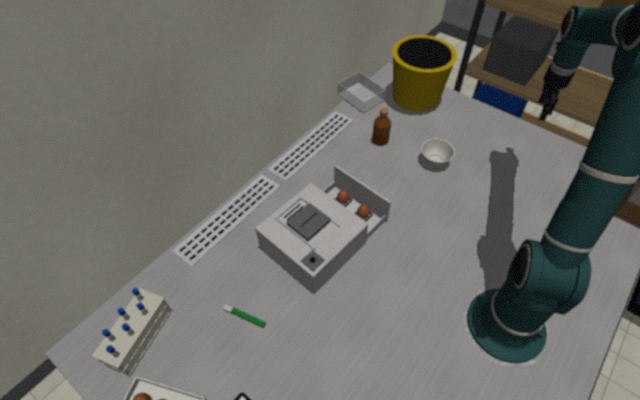

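The scene view shows the incubator top with corners near (335,136), (389,175), (289,180) and (345,222), and the tray front's top edge running from (266,206) to (323,253). The side view shows the same box around (315,240), with its panel from (335,168) to (388,207).

```bash
cat > h.py <<'E'
import numpy as np,pickle
d=pickle.load(open("cams.pkl","rb"))
def ray(n,u,v,z,c=None):
    c=c or d[n];R,t=np.array(c["R"]),np.array(c["t"])
    C=-R.T@t;r=R.T@np.array([(u-c["cx"])/c["fx"],(v-c["cy"])/c["fy"],1]);return C+r*(z-C[2])/r[2]
def proj(n,X,c=None):
    c=c or d[n];p=np.array(c["R"])@X+c["t"];return c["fx"]*p[0]/p[2]+c["cx"],c["fy"]*p[1]/p[2]+c["cy"]
E
python3 - <<'E'
from h import *
import cv2
for n,u,v,z in [("scene",335,136,.11),("scene",389,175,.11),("scene",289,180,.11),("scene",345,222,.11),("scene",266,206,.106),("scene",323,253,.106),("side",335,168,.106),("side",388,207,.106),("scene",385,133,.01),("scene",198,298,.03),("scene",263,328,.07)]:
    print(n,u,v,ray(n,u,v,z).round(3))
a=d["scene"]["image"][125:265,255:395];b=d["side"]["image"][160:300,255:395]
s=np.hstack([cv2.resize(i,(400,400),interpolation=cv2.INTER_CUBIC) for i in(a,b)])
cv2.imwrite("pics/crop.png",s[:,:,::-1])
E
```

```text
scene 335 136 [0.494 0.257 0.11 ]
scene 389 175 [0.729 0.223 0.11 ]
scene 289 180 [0.473 0.024 0.11 ]
scene 345 222 [ 0.707 -0.003  0.11 ]
scene 266 206 [ 0.47  -0.094  0.106]
scene 323 253 [ 0.71  -0.125  0.106]
side 335 168 [ 0.68  -0.096  0.106]
side 388 207 [ 0.451 -0.069  0.106]
scene 385 133 [0.594 0.44  0.01 ]
scene 198 298 [ 0.466 -0.43   0.03 ]
scene 263 328 [ 0.694 -0.396  0.07 ]
```

View pics/crop.png

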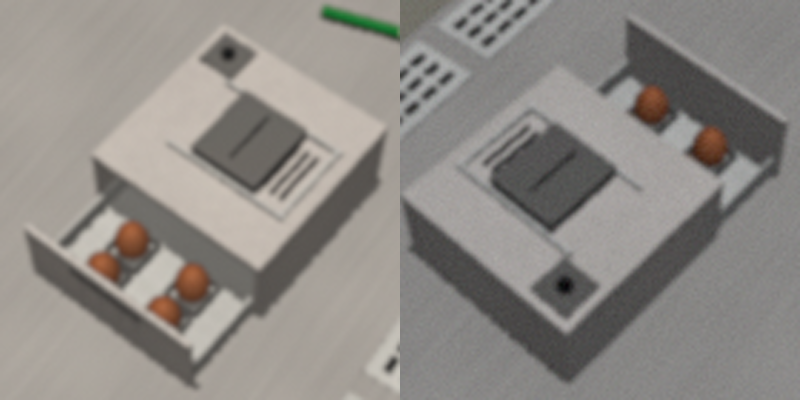

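In the crop, the four top corners, the shutter's four corners and the tray panel's top edge are all sharp. The uncovered slots lie on the shutter's world +x side, and the pad is at the corner nearest the base and farthest from the tray.

```bash
python3 - <<'E'
from h import *
k=140/400
S=lambda u,v,z:ray("scene",255+u*k,125+v*k,z)
D=lambda u,v,z:ray("side",255+(u-400)*k,160+v*k,z)
names=["c++","c+-","c-+","c--"]
A=[S(*p,.11) for p in[(225,27),(385,128),(93,157),(260,270)]]
B=[D(*p,.11) for p in[(568,330),(403,192),(720,187),(558,68)]]
for T in(A,B):
    T=np.array(T);x=T[0]+T[1]-T[2]-T[3];y=T[0]+T[2]-T[1]-T[3]
    print(T.round(3)[:,:2].tolist(),"ctr",T.mean(0).round(4),"yaw",np.arctan2(x[1],x[0]),np.arctan2(-y[0],y[1]),np.linalg.norm(x)/2,np.linalg.norm(y)/2)
P=[S(27,230,.106),S(190,350,.106)];Q=[D(787,125,.106),D(628,17,.106)]
print("panel",np.round(P,3),np.round(Q,3))
# shutter order: x+y+,x+y-,x-y+,x-y-
a=np.array([S(*p,.1285) for p in[(245,92),(305,133),(193,147),(257,190)]])
b=np.array([D(*p,.1285) for p in[(552,230),(492,180),(615,172),(552,125)]])
print("shutter",a.round(3)[:,:2].tolist(),b.round(3)[:,:2].tolist())
th=.5*sum(np.arctan2((T[0]+T[1]-T[2]-T[3])[1],(T[0]+T[1]-T[2]-T[3])[0]) for T in(np.array(A),np.array(B)))
c=(np.mean(A,0)+np.mean(B,0))/2;ex=np.array([np.cos(th),np.sin(th),0]);ey=np.array([-ex[1],ex[0],0])
print(th,c)
for n,T in(("panel",P+Q),("sh",list(a)+list(b))):
  for p in T: print(n,round((p-c)@ex,3),round((p-c)@ey,3))
E
```

```text
[[0.487, 0.26], [0.72, 0.242], [0.469, 0.021], [0.705, 0.006]] ctr [0.5952 0.1324 0.11  ] yaw 1.5006523618639158 1.4991906548765022 0.2379313227387003 0.23531831964568295
[[0.48, 0.259], [0.718, 0.241], [0.461, 0.031], [0.699, 0.01]] ctr [0.5896 0.1353 0.11  ] yaw 1.4871095605968674 1.4898632461090133 0.23011282839978234 0.23853679934374952
panel [[ 0.465 -0.095  0.106]
 [ 0.696 -0.113  0.106]] [[ 0.452 -0.084  0.106]
 [ 0.686 -0.103  0.106]]
shutter [[0.567, 0.182], [0.655, 0.173], [0.562, 0.086], [0.652, 0.079]] [[0.557, 0.189], [0.645, 0.181], [0.551, 0.094], [0.642, 0.087]]
1.4938809612303916 [0.59240592 0.1338416  0.11      ]
panel -0.238 0.109
panel -0.238 -0.122
panel -0.228 0.123
panel -0.229 -0.112
sh 0.046 0.029
sh 0.044 -0.059
sh -0.05 0.027
sh -0.05 -0.064
sh 0.053 0.039
sh 0.051 -0.049
sh -0.043 0.038
sh -0.043 -0.053
```

>>> apply_moves --motion "0 0 0 0 0 -0.113 40; 0 0 0 0 0 -0.113 40; 0 0 0 0 0 -0.113 40; 0 0 0 0 0 -0.113 40; 0 0 0 0 0 -0.113 40" --force 20

```text
clock: 0.6
eef_pos: [0.2317, -0.6069, 0.2477]
orientation: [-2.804, -1.414, -0.0]
ft_force: [0.3, 0.1, -0.1]
finger_gap: 0.468
gripper_force: 0.0
```

>>> apply_moves --motion "0 0 0 0 0 -0.113 40; 0 0 0 0 0 -0.113 40; 0 0 0 0 0 -0.113 40; 0 0 0 0 0 -0.113 40; 0 0 0 0 0 -0.113 40"

```text
clock: 1.1
eef_pos: [0.2317, -0.607, 0.2477]
orientation: [-2.299, -2.14, -0.001]
ft_force: [0.6, -0.2, -0.9]
finger_gap: 0.471
gripper_force: 0.0
```

>>> apply_moves --motion "30 20 0 0 0 0 40; 30 20 0 0 0 0 40; 30 20 0 0 0 0 40; 30 20 0 0 0 0 40; 30 20 0 0 0 0 40"

```text
clock: 1.6
eef_pos: [0.3435, -0.4639, 0.2479]
orientation: [-2.304, -2.135, -0.0]
ft_force: [-0.0, 0.7, -0.5]
finger_gap: 0.467
gripper_force: 0.0
```

>>> apply_moves --motion "30 20 0 0 0 0 40; 30 20 0 0 0 0 40; 30 20 0 0 0 0 40; 30 20 0 0 0 0 40; 30 20 0 0 0 0 40"

```text
clock: 2.1
eef_pos: [0.4545, -0.322, 0.248]
orientation: [-2.304, -2.135, 0.0]
ft_force: [0.2, -1.4, 0.6]
finger_gap: 0.466
gripper_force: 0.0
```

>>> apply_moves --motion "30 20 0 0 0 0 40; 30 20 0 0 0 0 40; 30 20 0 0 0 0 40; 20 20 0 0 0 0 40; 10 20 0 0 0 0 40"

```text
clock: 2.6
eef_pos: [0.5638, -0.2084, 0.2481]
orientation: [-2.3, -2.138, -0.0]
ft_force: [-0.0, 0.0, -0.7]
finger_gap: 0.468
gripper_force: 0.0
```

```bash
python3 - <<'E'
from h import *
from bench import viewer
import cv2
w=viewer.camera("wrist");pickle.dump(w,open("wrist1.pkl","wb"))
cv2.imwrite("pics/w1.png",w["image"][:,:,::-1])
c=np.array([.592,.134,0]);th=1.494;ex=np.array([np.cos(th),np.sin(th),0]);ey=np.array([-ex[1],ex[0],0])
for x,y,z in[(-.233,.118,.106),(-.233,-.118,.106),(-.12,.12,.11),(-.12,-.12,.11),(.05,.033,.1285),(-.05,.033,.1285)]:
    print(x,y,np.round(proj("",c+x*ex+y*ey+np.array([0,0,z]),w)))
E
```

```text
-0.233 0.118 [163.  54.]
-0.233 -0.118 [473.  56.]
-0.12 0.12 [ 131. -140.]
-0.12 -0.12 [ 507. -139.]
0.05 0.033 [ 243. -693.]
-0.05 0.033 [ 256. -339.]
```

View pics/w1.png

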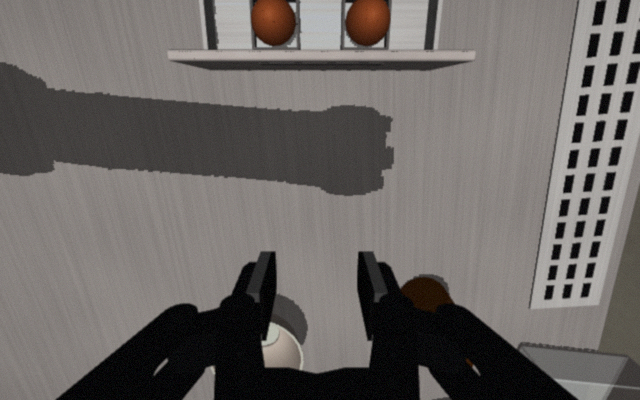

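The wrist view shows the panel's top edge level from (168,60) to (476,60). It is within 5 px of prediction, square to the tool and almost centred between the fingers.

>>> apply_moves --motion "0 4 35 0 0 0 40; 0 0 35 0 0 0 40; 0 0 35 0 0 0 40; 0 0 35 0 0 0 40; 0 0 36 0 0 0 40"

```text
clock: 3.15
eef_pos: [0.5665, -0.2118, 0.0707]
orientation: [-2.305, -2.135, 0.0]
ft_force: [1.2, -0.4, -0.1]
finger_gap: 0.47
gripper_force: 0.0
```

>>> apply_moves --motion "20 0 0 0 0 0 40; 20 0 0 0 0 0 40; 20 0 0 0 0 0 40; 12 0 0 0 0 0 40; 6 0 0 0 0 0 40"

```text
clock: 3.65
eef_pos: [0.5727, -0.1326, 0.0721]
orientation: [-2.302, -2.137, 0.0]
ft_force: [0.4, 0.0, 0.5]
finger_gap: 0.47
gripper_force: 0.0
```

>>> apply_moves --motion "3 0 0 0 0 0 40; 3 0 0 0 0 0 40; 3 0 0 0 0 0 40; 3 0 0 0 0 0 40; 3 0 0 0 0 0 40"

```text
clock: 4.15
eef_pos: [0.5739, -0.1191, 0.0723]
orientation: [2.305, 2.134, -0.0]
ft_force: [-0.3, 0.1, -0.3]
finger_gap: 0.466
gripper_force: 0.0
```

>>> apply_moves --motion "3 0 0 0 0 0 40; 3 0 0 0 0 0 40; 3 0 0 0 0 0 40; 3 0 0 0 0 0 40; 4 0 0 0 0 0 40"

```text
clock: 4.65
eef_pos: [0.5752, -0.1033, 0.0723]
orientation: [2.305, 2.134, -0.001]
ft_force: [0.1, -4.2, 0.5]
finger_gap: 0.468
gripper_force: 0.0
```

>>> apply_moves --motion "4 0 0 0 0 0 40; 4 0 0 0 0 0 40; 5 0 0 0 0 0 40; 5 0 0 0 0 0 40; 5 0 0 0 0 0 40"

```text
clock: 5.15
eef_pos: [0.577, -0.0794, 0.0723]
orientation: [-2.304, -2.136, -0.0]
ft_force: [-0.1, -4.2, 0.7]
finger_gap: 0.47
gripper_force: 0.0
```

>>> apply_moves --motion "5 0 0 0 0 0 40; 5 0 0 0 0 0 40; 5 0 0 0 0 0 40; 5 0 0 0 0 0 40; 5 0 0 0 0 0 40"

```text
clock: 5.65
eef_pos: [0.5788, -0.0546, 0.0722]
orientation: [-2.304, -2.135, 0.0]
ft_force: [-0.4, -4.1, 0.2]
finger_gap: 0.466
gripper_force: 0.0
```

>>> apply_moves --motion "5 0 0 0 0 0 40; 5 0 0 0 0 0 40; 5 0 0 0 0 0 40; 4 0 0 0 0 0 40; 3 0 0 0 0 0 40"

```text
clock: 6.15
eef_pos: [0.5805, -0.0325, 0.0723]
orientation: [-2.304, -2.136, 0.0]
ft_force: [-0.6, -3.9, 0.9]
finger_gap: 0.467
gripper_force: 0.0
```

>>> apply_moves --motion "2 0 0 0 0 0 40; 2 0 0 0 0 0 40; 2 0 0 0 0 0 40; 2 0 0 0 0 0 40; 2 0 0 0 0 0 40"

```text
clock: 6.65
eef_pos: [0.5813, -0.023, 0.0723]
orientation: [2.304, 2.135, -0.0]
ft_force: [-0.1, -4.4, 0.8]
finger_gap: 0.47
gripper_force: 0.0
```

>>> apply_moves --motion "2 0 0 0 0 0 40; 2 0 0 0 0 0 40; 2 0 0 0 0 0 40; 2 0 0 0 0 0 40; 2 0 0 0 0 0 40"

```text
clock: 7.15
eef_pos: [0.582, -0.013, 0.0723]
orientation: [2.304, 2.135, -0.0]
ft_force: [-0.6, -3.2, 0.2]
finger_gap: 0.471
gripper_force: 0.0
```

>>> apply_moves --motion "1 0 0 0 0 0 40; 1 0 0 0 0 0 40; 1 0 0 0 0 0 40; 1 0 0 0 0 0 40; 1 0 0 0 0 0 40"

```text
clock: 7.65
eef_pos: [0.5824, -0.0081, 0.0723]
orientation: [2.304, 2.135, -0.0]
ft_force: [-0.3, -4.2, 0.7]
finger_gap: 0.467
gripper_force: 0.0
```

>>> apply_moves --motion "1 0 0 0 0 0 40; 1 0 0 0 0 0 40; 1 0 0 0 0 0 40; 1 0 0 0 0 0 40; 1 0 0 0 0 0 40"

```text
clock: 8.15
eef_pos: [0.5824, -0.0077, 0.0723]
orientation: [2.303, 2.132, -0.008]
ft_force: [-1.8, -14.5, 3.8]
finger_gap: 0.468
gripper_force: 0.0
```

>>> apply_moves --motion "-15 0 0 0 0 0 40; -20 0 0 0 0 0 40; 0 0 40 0 0 0 40; 0 0 -40 0 0 0 40; 0 0 -40 0 0 0 20"

```text
clock: 8.65
eef_pos: [0.5769, -0.0362, 0.1064]
orientation: [-2.294, -2.128, 0.009]
ft_force: [2.2, 0.1, 1.2]
finger_gap: 0.311
gripper_force: 0.0
```

One of those rows went down instead of up. It was in clear air and the forces stayed near zero, so no harm. I'll carry on upward.

>>> apply_moves --motion "0 0 -45 0 0 0 0; 0 0 -45 0 0 0 0; 0 0 0 0 0 0 0; 0 0 0 0 0 0 0; 0 0 0 0 0 0 0"

```text
clock: 9.15
eef_pos: [0.5792, -0.0375, 0.201]
orientation: [-2.302, -2.135, 0.001]
ft_force: [0.8, 0.5, -0.1]
finger_gap: 0.002
gripper_force: 0.0
```

>>> apply_moves --motion "35 -18 0 0 0 0 0; 35 -18 0 0 0 0 0; 35 -18 0 0 0 0 0; 35 -17 0 0 0 0 0; 35 -17 0 0 0 0 0"

```text
clock: 9.65
eef_pos: [0.5038, 0.1445, 0.2005]
orientation: [-2.302, -2.134, 0.004]
ft_force: [1.1, -0.0, 0.2]
finger_gap: -0.001
gripper_force: 0.0
```

```bash
python3 - <<'E'
from h import *
from bench import viewer,monitor
import cv2
o=monitor.get_obs();print(o["eef_pos"],o["orientation"])
ims=[]
for n,(u,v) in(("scene",(240,110)),("side",(240,130))):
    i=viewer.camera(n)["image"][v:v+170,u:u+170];ims.append(cv2.resize(i,(400,400),interpolation=cv2.INTER_CUBIC))
cv2.imwrite("pics/m2.png",np.hstack(ims)[:,:,::-1])
E
```

```text
[0.5038459  0.14449558 0.20052653] [-2.3023278  -2.13427837  0.00367535]
```

View pics/m2.png

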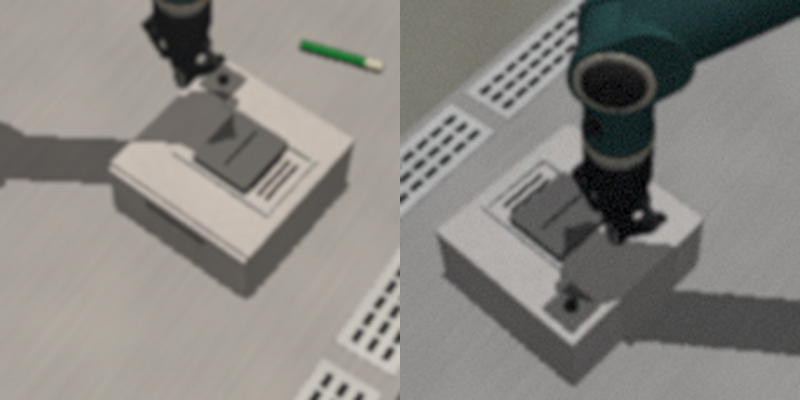

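The tray is home: there is only a thin, parallel seam between panel and case. The closed fingers hang over the base side of the shutter, clear of the control pad.

>>> apply_moves --motion "0 0 20 0 0 0 0; 0 0 20 0 0 0 0; 0 0 14 0 0 0 0; 0 0 10 0 0 0 0; 0 0 0 0 0 0 0"

```text
clock: 10.25
eef_pos: [0.5046, 0.1426, 0.1364]
orientation: [-2.303, -2.134, 0.005]
ft_force: [0.5, -0.0, -0.1]
finger_gap: 0.0
gripper_force: 0.0
```

>>> apply_moves --motion "0 6 0 0 0 0 0; 0 6 0 0 0 0 0; 0 5 0 0 0 0 0; 0 4 0 0 0 0 0; 0 4 0 0 0 0 0"

```text
clock: 10.75
eef_pos: [0.5312, 0.1412, 0.1385]
orientation: [2.304, 2.135, 0.001]
ft_force: [0.3, 0.0, -0.2]
finger_gap: 0.003
gripper_force: 0.0
```

>>> apply_moves --motion "0 4 0 0 0 0 0; 0 4 0 0 0 0 0; 0 4 0 0 0 0 0; 0 4 0 0 0 0 0; 0 4 0 0 0 0 0"

```text
clock: 11.25
eef_pos: [0.5506, 0.1397, 0.1381]
orientation: [-2.304, -2.135, 0.001]
ft_force: [-1.0, 0.6, 0.1]
finger_gap: 0.002
gripper_force: 0.6
```

>>> apply_moves --motion "0 4 0 0 0 0 0; 0 4 0 0 0 0 0; 0 4 0 0 0 0 0; 0 4 0 0 0 0 0; 0 4 0 0 0 0 0"

```text
clock: 11.75
eef_pos: [0.5707, 0.1382, 0.1382]
orientation: [-2.304, -2.135, 0.0]
ft_force: [-1.4, 0.2, 0.1]
finger_gap: -0.001
gripper_force: 0.5
```

>>> apply_moves --motion "0 4 0 0 0 0 0; 0 4 0 0 0 0 0; 0 4 0 0 0 0 0; 0 4 0 0 0 0 0; 0 4 0 0 0 0 0"

```text
clock: 12.25
eef_pos: [0.587, 0.137, 0.1378]
orientation: [-2.3, -2.133, 0.011]
ft_force: [-18.2, 1.0, 12.0]
finger_gap: 0.001
gripper_force: 10.7
```

>>> apply_moves --motion "0 2 0 0 0 0 0; 0 2 0 0 0 0 0; 0 2 0 0 0 0 0; 0 2 0 0 0 0 0; 0 2 0 0 0 0 0"

```text
clock: 12.75
eef_pos: [0.5881, 0.1371, 0.1375]
orientation: [-2.291, -2.129, 0.036]
ft_force: [-39.7, -0.9, 28.7]
finger_gap: -0.002
gripper_force: 24.1
```

>>> apply_moves --motion "0 1 0 0 0 0 0; 0 1 0 0 0 0 0; 0 1 0 0 0 0 0; 0 1 0 0 0 0 0; 0 1 0 0 0 0 0"

```text
clock: 13.25
eef_pos: [0.5886, 0.1371, 0.1374]
orientation: [-2.286, -2.126, 0.049]
ft_force: [-50.3, -2.2, 37.1]
finger_gap: -0.001
gripper_force: 30.7
```

>>> apply_moves --motion "0 -10 0 0 0 0 0; 0 -15 0 0 0 0 0; 0 -20 0 0 0 0 0; 0 -20 -10 0 0 0 0; 0 0 -30 0 0 0 0"

```text
clock: 13.75
eef_pos: [0.5369, 0.1401, 0.1763]
orientation: [-2.3, -2.135, 0.01]
ft_force: [1.2, -0.0, 0.3]
finger_gap: 0.001
gripper_force: 0.0
```

>>> apply_moves --motion "0 -20 -40 0 0 0 0; 0 -30 -40 0 0 0 0; 0 -30 -40 0 0 0 0; 0 -20 -20 0 0 0 0; 0 0 0 0 0 0 0"

```text
clock: 14.25
eef_pos: [0.4409, 0.1492, 0.322]
orientation: [2.299, 2.134, 0.009]
ft_force: [0.2, -0.2, -0.2]
finger_gap: 0.002
gripper_force: 0.0
```

```bash
python3 - <<'E'
from h import *
from bench import viewer
import cv2
ims=[]
for n,(u,v) in(("scene",(255,125)),("side",(255,160))):
    i=viewer.camera(n)["image"][v:v+140,u:u+140];ims.append(cv2.resize(i,(400,400),interpolation=cv2.INTER_CUBIC))
cv2.imwrite("pics/m3.png",np.hstack(ims)[:,:,::-1])
E
```

```text
(no output)
```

View pics/m3.png

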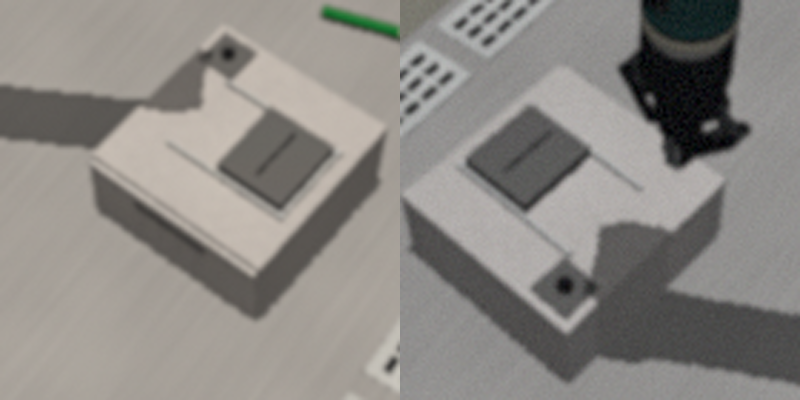

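The shutter now covers all the slots and is against its stop, and the tray panel looks flush. One numeric check of the tray seam before I hand in.

```bash
python3 - <<'E'
from h import *
from bench import viewer
import cv2
c=np.array([.592,.134,0]);th=1.494;ex=np.array([np.cos(th),np.sin(th),0]);ey=np.array([-ex[1],ex[0],0])
for n in("scene","side"):
    g=cv2.cvtColor(viewer.camera(n)["image"],cv2.COLOR_RGB2GRAY).astype(np.float32)
    xs=np.arange(-.15,-.095,.002);ys=np.arange(-.1,.03,.003) 
    m=np.array([[proj(n,c+x*ex+y*ey+np.array([0,0,.108])) for y in ys] for x in xs],np.float32)
    v=cv2.remap(g,m[...,0].copy(),m[...,1].copy(),cv2.INTER_LINEAR).mean(1)
    print(n,[(int(round(x*1000)),int(k)) for x,k in zip(xs,v)])
E
```

```text
scene [(-150, 87), (-148, 87), (-146, 86), (-144, 83), (-142, 78), (-140, 74), (-138, 72), (-136, 76), (-134, 88), (-132, 107), (-130, 129), (-128, 150), (-126, 163), (-124, 165), (-122, 160), (-120, 157), (-118, 161), (-116, 169), (-114, 178), (-112, 183), (-110, 185), (-108, 186), (-106, 186), (-104, 186), (-102, 186), (-100, 186), (-98, 187), (-96, 187)]
side [(-150, 77), (-148, 80), (-146, 83), (-144, 85), (-142, 89), (-140, 92), (-138, 96), (-136, 101), (-134, 108), (-132, 115), (-130, 125), (-128, 135), (-126, 147), (-124, 157), (-122, 165), (-120, 169), (-118, 171), (-116, 171), (-114, 171), (-112, 172), (-110, 172), (-108, 172), (-106, 172), (-104, 172), (-102, 173), (-100, 173), (-98, 173), (-96, 173)]
```

```bash
python3 -c "
from bench import ctrl
print(ctrl.hand_in())"
```

```text
the job is handed in; nothing more can be done
None
```

The job is handed in at about 14 s of the 42 s: the tray is pushed home and the vent shutter is shut against its stop, with the arm clear; I didn't check the eggs (now inside the case) or the bottle and bowl by camera at the end, and the hand-in returned no verdict.

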